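# Load inspected valve parts into their kitting fixtures

## Robot

A 7-joint arm with a two-finger parallel gripper is mounted at the origin on the work surface. World frame = base frame: x ahead of the robot, y to its left, z up, the work surface at z = 0. Lengths are in m, angles in rad, forces in N, time in s.
With the tool pointing down it reaches from about 0.4 to 0.85 m from the base axis. Payload 10.4 kg.
Tool frame: the origin (TCP) lies on the centre line of the jaws, within the pads' length; the fingertips stand 17 mm ahead of it and the grasp point (between the pads) lies 2 mm behind it; z points along the fingers, y is the line along which they close (so a half turn about z gives the same grasp; the last joint's range is limited). The gripper opens to 85 mm and grips with 20 to 120 N. Pads are 22 mm wide; open, the fingers measure 114 mm over their backs; the gripper's body (76 mm by 85 mm) begins 54 mm behind the grasp point. The pads swing forward as they close: fully open they stand 13 mm farther back than shut.
Start: joints at [1.117, 0.332, -0.065, 1.46, 0.022, 1.35, -0.088], TCP at [0.261, -0.568, 0.248] pointing down, gripper open.
Joint ranges: [-2.6, 2.6], [-0.5, 2.12], [-1.47, 1.34], [0.16, 2.42], [-1.27, 4.41], [0.06, 2.06], [-2.6, 2.6]. Speed limits (rad/s): [2.22, 2.22, 2.79, 2.79, 3.14, 3.14, 3.14].

## Interface

Orientations are given as a unit quaternion [x, y, z, w].
In Python, from workcell import get_obs, optics, job gives the robot as it stands. The module is installed in compiled form; this text tells all that it offers.
- The arm moves only by the tool send_rows, never from a script. Its argument "plan" is a list that holds one entry, the list of rows, each a list of 7 numbers: the turn, a rotation vector about the tool's x, y, z in units of 1.5 rad (1.0 is 1.5 rad), then the shift along the tool's x, y, z in units of 20 cm (1.0 is 20 cm), then the opening, from 0 (shut) to 1 (fully open). A call has 1 to 20 rows; each row shifts and turns the commanded pose from where the row before left it, along the tool's axes as they then stand; what a row does not reach is not made up. A row lasts 1/12 s, in which the tool goes at most 41.7 mm and 7.16 degrees, less where a joint would pass 70% of its speed; a pose out of reach is approached as far as the arm can. A call with a number of a shift or a turn outside -1 to 1 is refused whole. A call with a gripper value outside its range is refused whole. The fingers move at their own pace and stop on an object; "squeeze" is the grip in N (left out, the last holds). Time passes only in rows, so rows that do not move let the fingers close. It gives the time, the measured TCP pose, the force, the opening and the grip force at its end, in the units of the state.
- get_obs(): the state, without advancing time (a new reading comes with each control period).
- optics.camera(name): name is "scene" or "top" or "wrist"; returns the picture (384x512x3 uint8, red, green, blue); there is no depth.
- optics.get_calibration(name): a dict with "intrinsics" (3x3 intrinsics, pixels), "world_from_camera" (4x4, takes a point from camera to world coordinates); the wrist camera has in their place "T_tool_cam" (4x4, takes a point from camera to tool coordinates, whose origin is the TCP and whose axes are the flange's). Camera axes: x right, y up, looking along -z (the intrinsics and any distortion apply to the point x, -y, -z); pixel columns grow to the right and rows downward; lengths in m; the calibration is good to about 2 mm. A picture is of the moment at which its call begins: read the wrist's pose just before it. get_calibration takes no time and is no camera call.
- job.hand_in(): hands the job in; it is judged then, once.
The state is a dict: "clock": time; "joint_pos": joint angles; "joint_velocities": joint speeds; "tau": joint torques, N m; "position": TCP position; "ee_rot": TCP orientation; "ft_force": force on the tool from outside, world axes, zero at the start; "torque": the same for the moment, N m; "grip_width": opening from 0.0 (shut) to 1.0 (fully open); "grasp_force": force on a finger pad.
Only numpy, scipy, OpenCV 4.12 (cv2) and the standard library are available. Lean on these libraries where they do the work, as an engineer would, in place of code of your own. Each camera call takes 0.05 s, during which the arm holds its last target. There are 200 camera calls.

## Task

Load the four inspected steel valve parts into their kitting fixtures: stand the wide round piston, the narrow round bushing and the long manifold block each upright and flat on the floor of the rimmed nest that matches its outline, and turn the two-hole flange so that its holes line up before lowering it fully home, flat over the two studs of the stud block. Set every part down gently instead of dropping it, and leave the small amber glass vial standing where it is.

Things in the scene. Friction and masses are not known exactly. Their poses are not given: they have to be found in the camera images.
- piston: loose steel piston: plain upright cylinder, 56 mm diameter, 45 mm high, about 0.3 kg, a dark groove near its top and a small dark centre mark. Origin: centre of the underside; z up. Round, so its yaw does not matter.
- bushing: loose steel bushing: upright tube, 34 mm outer diameter, 20 mm bore, 50 mm high, about 0.2 kg. Origin: centre of the underside; z up. Its yaw does not matter.
- manifold: loose steel manifold block: 96 mm long (x) by 34 mm wide (y) by 44 mm high, about 0.4 kg, three dark ports in a row on top. Origin: centre of the underside; z up. Either end may go to either end of its nest.
- flange: loose steel two-hole flange: flat plate 90 mm (x) by 46 mm (y) by 10 mm thick, with two upright through holes of 15 to 16 mm diameter at x = -30 and +30 mm, and an upright round neck 32 mm in diameter on its middle, its top 60 mm above the underside (the grip). About 0.4 kg. Origin: centre of the plate's underside; x runs from hole to hole, z up. Either hole may go on either stud.
- piston_nest: fixed grey round nest for the piston, the larger of the two round ones: 80 mm outer diameter, rim 5 mm thick (70 mm inside), rim top 14 mm above the table, inner floor 6 mm above the table. Origin: centre of the underside, on the table; z up.
- bushing_nest: fixed grey round nest for the bushing, the smaller round one: 58 mm outer diameter, rim 5 mm thick (48 mm inside), rim top 14 mm, inner floor 6 mm above the table. Origin: centre of the underside, on the table; z up.
- manifold_nest: fixed grey oblong nest for the manifold block: 120 mm (x) by 58 mm (y) outside, rim 5 mm thick (110 by 48 mm inside), rim top 14 mm, inner floor 5 mm above the table. Origin: centre of the underside, on the table; x along its length, z up.
- stud_block: fixed grey stud block for the flange: slab 110 mm (x) by 60 mm (y), its flat top 12 mm above the table, with two upright steel studs of 8 mm diameter at x = -30 and +30 mm; they end 34 mm above the table and taper over their last 8 mm. The seated flange's underside rests on the slab's top. Origin: centre of the underside, on the table; x runs from stud to stud, z up.
- vial: small loose amber glass vial with a white cap, 24 mm in diameter, 45 mm high, standing among the parts; not to be disturbed. Origin: centre of the underside.
Mind the look-alikes: they are no part of the job. Leave any red or yellow look-alike of the flange alone.

How it is judged:
At the end, for the whole second after the job is handed in: All four parts upright (0.1 rad), released and at rest in their own fixtures: piston and bushing within 9 mm of centre, manifold 12 mm and 0.3 rad, flange 7 mm and 0.3 rad (either way round), each underside within 3 mm of the nest floor or the stud block top (horizontal distance between piston and piston_nest below 0.009 m and z of piston in the frame of piston_nest between 0.003 and 0.009 m and angle between each of piston, bushing, manifold, flange's own z axis and vertical below 0.1 rad and linear speed of each of piston, bushing, manifold, flange below 0.03 m/s and angular speed of each of piston, bushing, manifold, flange below 0.3 rad/s and horizontal distance between bushing and bushing_nest below 0.009 m and z of bushing in the frame of bushing_nest between 0.003 and 0.009 m and horizontal distance between manifold and manifold_nest below 0.012 m and z of manifold in the frame of manifold_nest between 0.002 and 0.008 m and horizontal distance between flange and stud_block below 0.007 m and z of flange in the frame of stud_block between 0.009 and 0.015 m and angle between the x axis of manifold and the x axis of manifold_nest, either way round below 0.3 rad and angle between the x axis of flange and the x axis of stud_block, either way round below 0.3 rad); the robot touches nothing.
It fails at once if the glass vial is pushed more than 30 mm from its place or tipped over (distance of vial from where it was at the start of the episode above 0.03 m or angle between vial's own z axis and vertical above 0.5 rad).
It fails at once if the piston is dropped: it falls free of the fingers at more than 0.7 m/s (a drop of about 25 mm) (linear speed of piston above 0.7 m/s and contact force between piston and the fingers below 0.05 N).
It fails at once if the bushing is dropped: it falls free of the fingers at more than 0.7 m/s (a drop of about 25 mm) (linear speed of bushing above 0.7 m/s and contact force between bushing and the fingers below 0.05 N).
It fails at once if the manifold is dropped: it falls free of the fingers at more than 0.7 m/s (a drop of about 25 mm) (linear speed of manifold above 0.7 m/s and contact force between manifold and the fingers below 0.05 N).
It fails at once if the flange is dropped: it falls free of the fingers at more than 0.7 m/s (a drop of about 25 mm) (linear speed of flange above 0.7 m/s and contact force between flange and the fingers below 0.05 N).
It also fails if it takes over 112 s, if anything falls off the work surface, if the arm or the gripper's body presses on something with over 40 N, if the wrist force passes 120 N, or if a joint passes its speed limit or range.

## Working session

There is one attempt and no reset: what is moved stays moved. The work goes in short steps, Python scripts to look and compute and a tool call to move; the robot and the scene stay as the last step left them, time stands still between calls to the robot, and variables do not carry over. Pictures are saved under pics/ and viewed, at most 14 in all, crops included, and the job is handed in when it is done.

Besides the shell and the picture viewer there is one more tool, called after "Emit:" as name([rows], argument=value, ...), one row to a line, values as JSON. send_rows: Moves the arm, as the interface text tells. Its arguments: {"type":"object","properties":{"plan":{"type":"array"},"squeeze":{"type":"number"}},"required":["plan"]}

```bash
mkdir -p pics
python3 - <<'E'
from workcell import get_obs, optics
import cv2,numpy as np
s=get_obs();print({k:np.round(v,3).tolist() for k,v in s.items()})
for n in("top","scene"):
    im=optics.camera(n);cv2.imwrite(f"pics/{n}0.png",cv2.resize(im[:,:,::-1],(800,600),interpolation=cv2.INTER_CUBIC))
    cv2.imwrite(f"pics/{n}_raw.png",im[:,:,::-1])
    print({k:np.round(v,4).tolist() if not isinstance(v,str) else v for k,v in optics.get_calibration(n).items()})
print(optics.get_calibration("wrist"))
E
```

```text
{'clock': 0.0, 'joint_pos': [1.117, 0.333, -0.065, 1.461, 0.022, 1.35, -0.089], 'joint_velocities': [0.0, -0.0, 0.0, -0.0, 0.001, -0.0, -0.0], 'tau': [-0.0, -62.544, 0.049, -39.161, 0.016, 0.01, 0.0], 'position': [0.261, -0.568, 0.247], 'ee_rot': [0.977, 0.214, -0.0, -0.001], 'ft_force': [-0.291, -0.341, -0.589], 'torque': [-0.018, 0.012, -0.001], 'grasp_force': 0.0, 'grip_width': 1.001}
{'intrinsics': [[437.0539, 0.0, 257.4162], [0.0, 437.0539, 193.0541], [0.0, 0.0, 1.0]], 'world_from_camera': [[0.0021, 0.9899, -0.1417, 0.315], [-0.9999, -0.0001, -0.0151, -0.0569], [-0.015, 0.1417, 0.9898, 1.0872], [0.0, 0.0, 0.0, 1.0]]}
{'intrinsics': [[437.3856, 0.0, 256.0137], [0.0, 437.3856, 196.2731], [0.0, 0.0, 1.0]], 'world_from_camera': [[0.6341, -0.4296, 0.6429, 1.1676], [0.7732, 0.3453, -0.5319, -0.6109], [0.0065, 0.8344, 0.5511, 0.6336], [0.0, 0.0, 0.0, 1.0]]}
{'intrinsics': array([[280.1398924 ,   0.        , 257.59891493],
       [  0.        , 280.1398924 , 196.77563104],
       [  0.        ,   0.        ,   1.        ]]), 'T_tool_cam': array([[-5.67809067e-04,  9.66101924e-01,  2.58160320e-01,
         6.45960799e-02],
       [ 9.99999793e-01,  4.70702847e-04,  4.37952756e-04,
        -7.77101004e-04],
       [ 3.01590202e-04,  2.58160515e-01, -9.66101991e-01,
        -1.25901652e-01],
       [ 0.00000000e+00,  0.00000000e+00,  0.00000000e+00,
         1.00000000e+00]])}
```

View pics/top0.png

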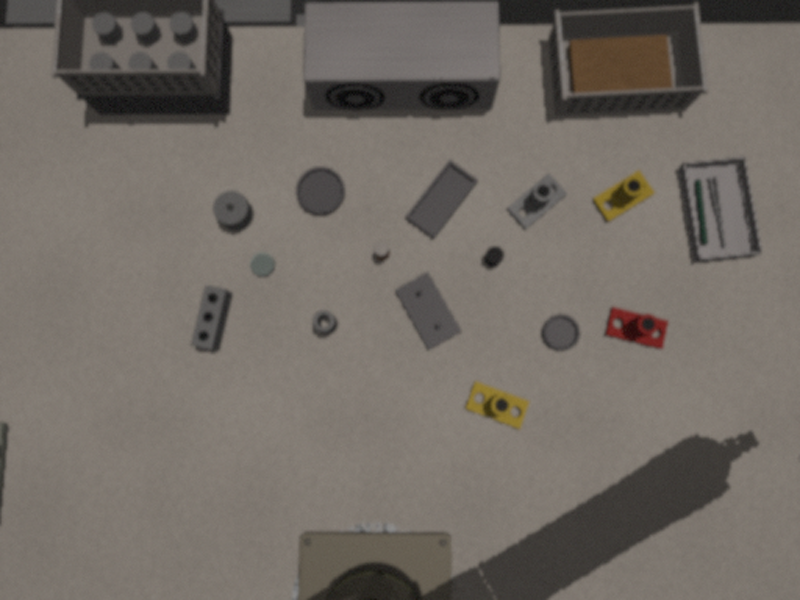

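View pics/scene0.png

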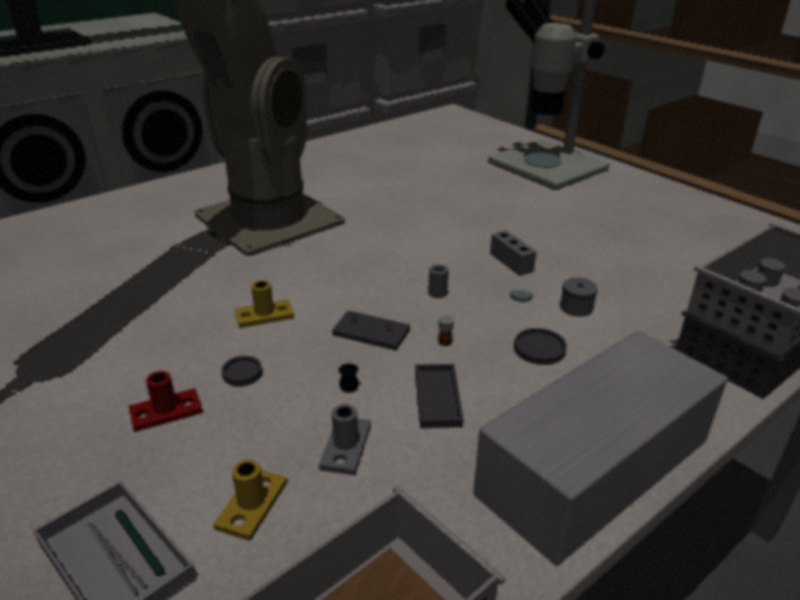

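The top view (800x600) shows:
- **Parts:** piston (232,210), manifold (211,318), bushing (324,322), vial (381,253).
- **Fixtures:** piston nest (320,191), manifold nest (441,200), stud block (428,311), bushing nest (561,333).
- **Flange candidates:** grey (538,202), yellow (623,196) and (497,405), red (637,328). The task flange is the plain steel grey one.
- **Clutter:** a black knob (493,257) and a glass disc (263,265).

I'll enlarge the picture to confirm this and measure.

Run:
```python
import cv2
im=cv2.imread("pics/top_raw.png")
im=cv2.convertScaleAbs(im,alpha=1.5)
for n,x,y in(("L",115,95),("R",245,95)):
    c=cv2.resize(im[y:y+150,x:x+200],(800,600),interpolation=cv2.INTER_CUBIC)
    for i in range(0,200,25): cv2.putText(c,str(x+i),(4*i,10),0,.35,(0,0,255)); cv2.line(c,(4*i,12),(4*i,18),(0,0,255))
    for i in range(0,150,25): cv2.putText(c,str(y+i),(0,4*i+4),0,.35,(0,0,255)); cv2.line(c,(24,4*i),(30,4*i),(0,0,255))
    cv2.imwrite(f"pics/crop{n}.png",c)
```

```text
(no output)
```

View pics/cropL.png

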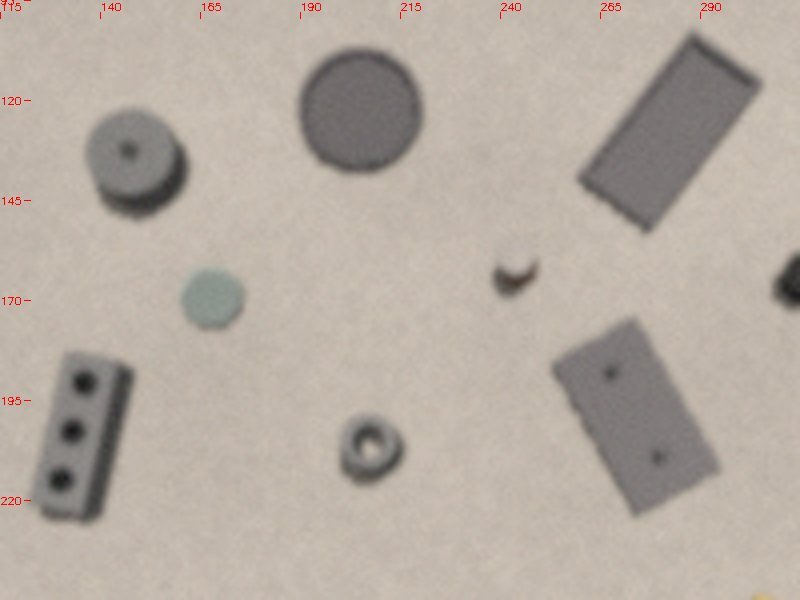

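View pics/cropR.png

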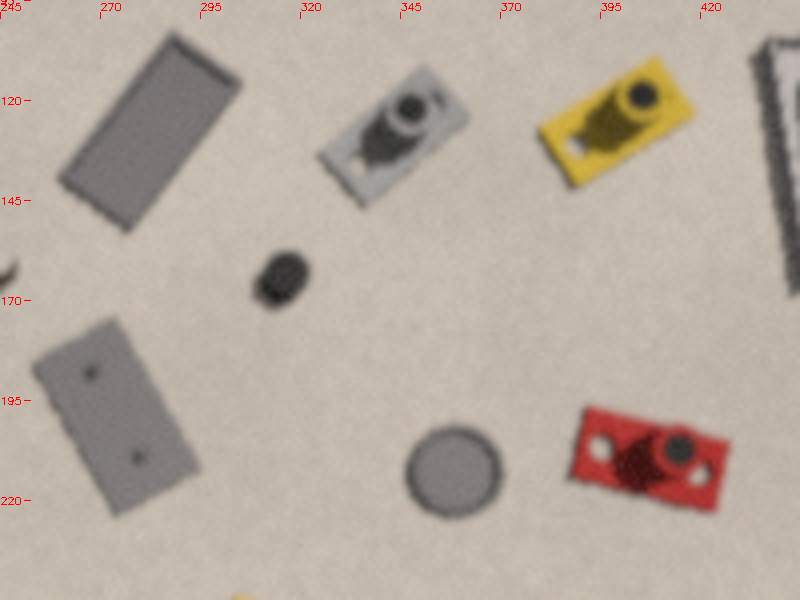

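The enlarged crops confirm the grey flange, with a bore in its neck at cropR (411,107) and plate corners (424,65), (470,117), (364,208), (318,154). The ports, bore and studs are also clear. Next I'll turn these into world coordinates.

```bash
cat > h.py <<'E'
import numpy as np,cv2
from workcell import get_obs,optics
from scipy.spatial.transform import Rotation as R
def ray(K,T,u,v,z):
    d=T[:3,:3]@np.array([(u-K[0,2])/K[0,0],-(v-K[1,2])/K[1,1],-1.]);o=T[:3,3]
    return o+d*(z-o[2])/d[2]
def top(u,v,z):
    c=optics.get_calibration("top");return ray(np.array(c["intrinsics"]),np.array(c["world_from_camera"]),u,v,z)
def tool():
    s=get_obs();T=np.eye(4);T[:3,:3]=R.from_quat(s["ee_rot"]).as_matrix();T[:3,3]=s["position"];return T
def wcal():
    c=optics.get_calibration("wrist");return np.array(c["intrinsics"]),tool()@np.array(c["T_tool_cam"])
def proj(K,T,p):
    q=np.linalg.inv(T)@np.append(p,1);return K[0,0]*q[0]/-q[2]+K[0,2],-K[1,1]*q[1]/-q[2]+K[1,2]
def fk_yaw():
    T=tool();return np.arctan2(T[1,1],T[0,1]) # heading of tool y
E
python3 - <<'E'
from h import *
def P(c,pts,z): 
    x0={'L':115,'R':245}[c]
    return np.array([top(x0+(a+.5)/4-.5,95+(b+.5)/4-.5,z)[:2] for a,b in pts])
def ax(p): d=p[-1]-p[0]; return np.degrees(np.arctan2(d[1],d[0]))%180
for n,c,pts,z in [("piston",'L',[(131,151)],.045),("pnest",'L',[(361,110)],.014),("bush",'L',[(370,443)],.05),("vial",'L',[(517,258)],.045),("bnest",'R',[(453,472)],.014),("neck",'R',[(411,107)],.06)]:
    print(n,P(c,pts,z).round(4))
p=P('L',[(84,382),(72,431),(60,480)],.044);print("manif",p.mean(0).round(4),ax(p))
p=P('L',[(693,33),(762,84),(648,232),(579,180)],.014);print("mnest",p.mean(0).round(4),ax(p[[1,2]]),ax(p[[0,3]]))
p=P('L',[(632,318),(720,467),(637,517),(552,366)],.012);print("block",p.mean(0).round(4),ax(p[[0,1]]),ax(p[[3,2]]))
p=P('L',[(611,372),(659,456)],.03);print("studs",p.mean(0).round(4),ax(p),np.linalg.norm(p[1]-p[0]))
p=P('R',[(424,65),(470,117),(364,208),(318,154)],.01);print("flange",p.mean(0).round(4),ax(p[[1,2]]),ax(p[[0,3]]))
T=tool();print(T.round(3))
E
```

```text
piston [[0.6155 0.2308]]
pnest [[0.651  0.0935]]
bush [[0.4337 0.0791]]
vial [[ 0.5478 -0.0079]]
bnest [[ 0.4201 -0.2875]]
neck [[ 0.6376 -0.259 ]]
manif [0.4417 0.2603] 168.60541473433577
mnest [ 0.6362 -0.1033] 142.873741121733 142.98404119966224
block [ 0.4547 -0.0802] 30.013669772234806 29.233287811367063
studs [ 0.454  -0.0797] 29.39163374646276 0.0592695609974984
flange [ 0.6344 -0.2576] 130.80968869096674 130.379305590316
[[ 0.909  0.418 -0.001  0.261]
 [ 0.418 -0.909  0.001 -0.568]
 [-0.    -0.001 -1.     0.248]
 [ 0.     0.     0.     1.   ]]
```

```bash
cat >> h.py <<'E'
def go(x,y,z,yaw=None,n=None):
    """yaw = wanted heading of tool y, deg. prints turn (units) then shifts (units) after the turn."""
    T=tool();h=np.degrees(fk_yaw());d=0 if yaw is None else (yaw-h+180)%360-180
    # level the tool too
    Rz=R.from_euler('z',d,degrees=True).as_matrix()@T[:3,:3]
    s=Rz.T@(np.array([x,y,z])-T[:3,3])/.2
    print("heading",round(h,2),"turn total z",round(-np.radians(d)/1.5,4),"rows>=",int(np.ceil(abs(d)/7)),"| shift after turn",s.round(4),"rows>=",int(np.ceil(np.linalg.norm(s)/.2)),"tilt",np.round(T[:3,2],4))
E
python3 -c "
from h import *
go(.636,-.2583,.2,40.6)"
```

```text
heading -65.32 turn total z -1.2324 rows>= 16 | shift after turn [-0.0464  2.4309  0.2349] rows>= 13 tilt [-6.0e-04  1.1e-03 -1.0e+00]
```

Emit:
send_rows([
  [[0,0,-0.077,0,0,0,1],[0,0,-0.077,0,0,0,1],[0,0,-0.077,0,0,0,1],[0,0,-0.077,0,0,0,1],[0,0,-0.077,0,0,0,1],[0,0,-0.077,0,0,0,1],[0,0,-0.077,0,0,0,1],[0,0,-0.077,0,0,0,1],[0,0,-0.077,0,0,0,1],[0,0,-0.077,0,0,0,1],[0,0,-0.077,0,0,0,1],[0,0,-0.077,0,0,0,1],[0,0,-0.077,0,0,0,1],[0,0,-0.077,0,0,0,1],[0,0,-0.077,0,0,0,1],[0,0,-0.077,0,0,0,1]],
], squeeze=70)

```text
clock: 1.43
position: [0.2609, -0.5677, 0.2478]
ee_rot: [0.416, 0.91, 0.0, -0.0]
ft_force: [0.4, 0.6, 0.2]
grip_width: 1.004
grasp_force: 0.0
```

Emit:
send_rows([
  [[0,0,0,-0.003,0.152,0.015,1],[0,0,0,-0.003,0.152,0.015,1],[0,0,0,-0.003,0.152,0.015,1],[0,0,0,-0.003,0.152,0.015,1],[0,0,0,-0.003,0.152,0.015,1],[0,0,0,-0.003,0.152,0.015,1],[0,0,0,-0.003,0.152,0.015,1],[0,0,0,-0.003,0.152,0.015,1],[0,0,0,-0.003,0.152,0.015,1],[0,0,0,-0.003,0.152,0.015,1],[0,0,0,-0.003,0.152,0.015,1],[0,0,0,-0.003,0.152,0.015,1],[0,0,0,-0.003,0.152,0.015,1],[0,0,0,-0.003,0.152,0.015,1],[0,0,0,-0.003,0.152,0.015,1],[0,0,0,-0.003,0.152,0.015,1],[0,0,0,0,0,0,1],[0,0,0,0,0,0,1]],
])

```text
clock: 2.93
position: [0.6377, -0.2564, 0.1992]
ee_rot: [0.416, 0.909, 0.001, -0.001]
ft_force: [-0.4, -0.3, -0.9]
grip_width: 0.997
grasp_force: 0.0
```

Run:
```python
from h import *
go(.636,-.2583,.037,40.6)
K,T=wcal();im=optics.camera("wrist");print(get_obs()["clock"],get_obs()["position"])
big=cv2.resize(im[:,:,::-1],(800,600),interpolation=cv2.INTER_CUBIC)
cv2.imwrite("pics/w1.png",big);s=800/512
for p in [(.636,-.2583,.06),(.636,-.2583,.01)]:print(np.array(proj(K,T,p))*s)
```

```text
heading 40.77 turn total z 0.002 rows>= 1 | shift after turn [-0.0032 -0.0126  0.811 ] rows>= 5 tilt [-0.001   0.0016 -1.    ]
2.9833 [ 0.63670053 -0.25849846  0.19955449]
[399.04521869 301.12878735]
[399.51729596 284.63048426]
```

View pics/w1.png

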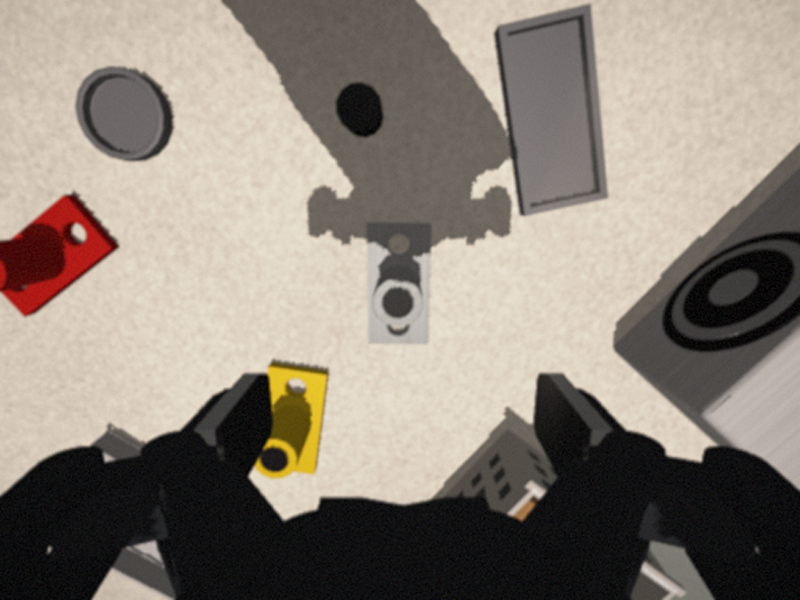

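The wrist view shows the grey flange's neck at (398,301), against a prediction of (399,301). Its plate is lined up with the tool and both fingers have clear space, so I'm descending and gripping.

Emit:
send_rows([
  [[0,0,0,0,-0.003,0.1,1],[0,0,0,0,0,0.1,1],[0,0,0,0,0,0.1,1],[0,0,0,0,0,0.1,1],[0,0,0,0,0,0.1,1],[0,0,0,0,0,0.1,1],[0,0,0,0,0,0.1,1],[0,0,0,0,0,0.1,1],[0,0,0,0,0,0,1],[0,0,0,0,0,0,0],[0,0,0,0,0,0,0],[0,0,0,0,0,0,0],[0,0,0,0,0,0,0],[0,0,0,0,0,0,0],[0,0,0,0,0,0,0],[0,0,0,0,0,0,0],[0,0,0,0,0,0,0],[0,0,0,0,0,0,0]],
])

```text
clock: 4.48
position: [0.6371, -0.2597, 0.0419]
ee_rot: [0.418, 0.908, -0.0, 0.001]
ft_force: [-0.9, -0.1, 6.1]
grip_width: 0.346
grasp_force: 69.1
```

```bash
python3 -c "
from h import *
print(get_obs()['grip_width'],get_obs()['grasp_force'])
go(.636,-.2583,.12)
go(.4545,-.08,.12,-60.4)"
```

```text
0.3461891617131773 69.06608819961548
heading 40.56 turn total z -0.0 rows>= 0 | shift after turn [ 0.0079  0.0007 -0.3904] rows>= 2 tilt [ 0.0019 -0.0012 -1.    ]
heading 40.56 turn total z 1.1747 rows>= 15 | shift after turn [-0.3508 -1.2318 -0.3905] rows>= 7 tilt [ 0.0019 -0.0012 -1.    ]
```

Emit:
send_rows([
  [[0,0,0,0,0,-0.05,0],[0,0,0,0,0,-0.08,0],[0,0,0,0,0,-0.09,0],[0,0,0,0,0,-0.09,0],[0,0,0,0,0,-0.09,0],[0,0,0.08,0,0,0,0],[0,0,0.08,0,0,0,0],[0,0,0.08,0,0,0,0],[0,0,0.08,0,0,0,0],[0,0,0.08,0,0,0,0],[0,0,0.08,0,0,0,0],[0,0,0.08,0,0,0,0],[0,0,0.08,0,0,0,0],[0,0,0.08,0,0,0,0],[0,0,0.08,0,0,0,0],[0,0,0.08,0,0,0,0],[0,0,0.08,0,0,0,0],[0,0,0.08,0,0,0,0],[0,0,0.08,0,0,0,0],[0,0,0.055,0,0,0,0]],
])

```text
clock: 6.15
position: [0.6361, -0.2589, 0.1206]
ee_rot: [0.968, 0.252, -0.0, -0.0]
ft_force: [-0.7, 0.5, -3.7]
grip_width: 0.347
grasp_force: 69.2
```

Emit:
send_rows([
  [[0,0,0,-0.02,-0.07,0,0],[0,0,0,-0.03,-0.12,0,0],[0,0,0,-0.04,-0.13,0,0],[0,0,0,-0.04,-0.13,0,0],[0,0,0,-0.04,-0.13,0,0],[0,0,0,-0.04,-0.13,0,0],[0,0,0,-0.04,-0.13,0,0],[0,0,0,-0.04,-0.13,0,0],[0,0,0,-0.03,-0.13,0,0],[0,0,0,-0.02,-0.08,0,0],[0,0,0,-0.01,-0.05,0,0],[0,0,0,0,0,0,0],[0,0,0,0,0,0,0]],
])

```text
clock: 7.23
position: [0.4545, -0.0801, 0.1208]
ee_rot: [0.967, 0.255, 0.0, 0.0]
ft_force: [-0.2, -0.7, -4.0]
grip_width: 0.346
grasp_force: 69.8
```

Run:
```python
from h import *
go(.4545,-.08,.12,-60.4)
K,T=wcal();im=optics.camera("wrist");print(get_obs()["clock"],get_obs()["position"])
go(.4545,-.08,.12,-60.4)
big=cv2.resize(im[:,:,::-1],(800,600),interpolation=cv2.INTER_CUBIC)
cv2.imwrite("pics/w2.png",big);s=800/512
c,sn=np.cos(np.radians(29.6)),np.sin(np.radians(29.6))
for d in(-.03,.03):print(np.array(proj(K,T,(.4545+d*c,-.08+d*sn,.03)))*s)
```

```text
heading -60.39 turn total z 0.0001 rows>= 1 | shift after turn [ 0.0005 -0.0005  0.0041] rows>= 1 tilt [ 1.1e-03 -5.0e-04 -1.0e+00]
7.2833 [ 0.45470624 -0.08058377  0.12072426]
heading -60.44 turn total z -0.0005 rows>= 1 | shift after turn [ 0.0005 -0.0031  0.0036] rows>= 1 tilt [ 1.e-03 -4.e-04 -1.e+00]
[403.90714658 373.87921623]
[403.94957901 262.34698575]
```

View pics/w2.png

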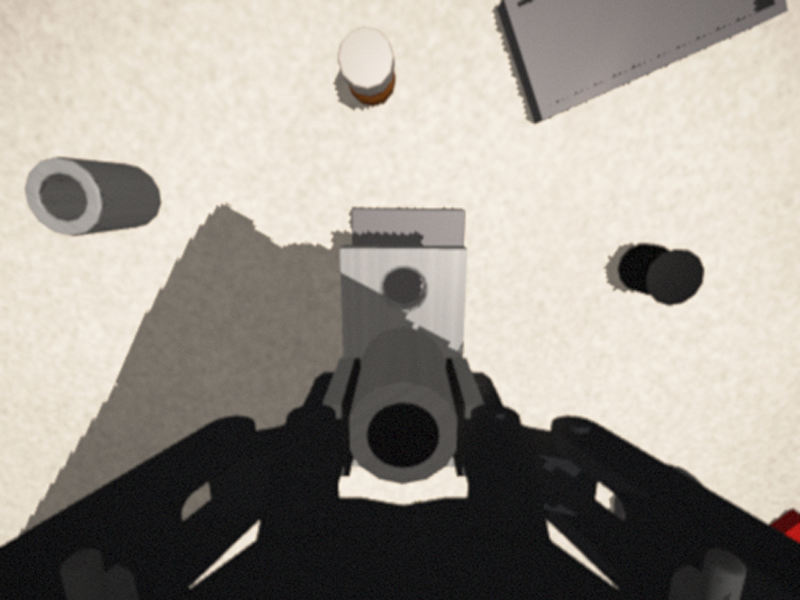

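The flange is held level. Its front hole is at (405,287) and the slab's far edge runs from (351,208) to (465,209). I'll check the lateral and length alignment numerically.

Run:
```python
from h import *
K,T=wcal();s=512/800;Ti=np.linalg.inv(tool())
f=lambda u,v,z:(Ti@np.append(ray(K,T,(u+.5)*s-.5,(v+.5)*s-.5,z),1))[:2].round(4)
print("slab far corners (expect x .055,y-+.03)",f(351,208,.012),f(465,209,.012))
for z in(.087,.090,.093):print("hole (x .03)",f(405,287,z),"plate corners(x .045,y-+.023)",f(340,250,z),f(466,247,z))
print("side edges lower",f(344,355,.09),f(463,350,.09))
```

```text
slab far corners (expect x .055,y-+.03) [ 0.056 -0.028] [0.0554 0.0317]
hole (x .03) [ 0.03   -0.0001] plate corners(x .045,y-+.023) [ 0.0438 -0.0238] [0.0449 0.0221]
hole (x .03) [ 0.0307 -0.0001] plate corners(x .045,y-+.023) [ 0.0442 -0.0233] [0.0453 0.0217]
hole (x .03) [ 0.0313 -0.0001] plate corners(x .045,y-+.023) [ 0.0446 -0.0229] [0.0456 0.0213]
side edges lower [ 0.0042 -0.0233] [0.0062 0.022 ]
```

Emit:
send_rows([
  [[0,0,0,0.003,0.008,0,0],[0,0,0,0,0,0.05,0],[0,0,0,0,0,0.05,0],[0,0,0,0,0,0.05,0],[0,0,0,0,0,0.03,0],[0,0,0,0,0,0.03,0],[0,0,0,0,0,0.03,0],[0,0,0,0,0,0.03,0],[0,0,0,0,0,0.025,0],[0,0,0,0,0,0.02,0],[0,0,0,0,0,0.01,0],[0,0,0,0,0,0,0]],
])

```text
clock: 8.28
position: [0.4551, -0.081, 0.0549]
ee_rot: [0.967, 0.255, -0.0, -0.0]
ft_force: [0.3, -0.3, -3.5]
grip_width: 0.344
grasp_force: 69.8
```

No contact, so the studs are through the holes. I'm continuing down gently.

Emit:
send_rows([
  [[0,0,0,0,0,0.005,0],[0,0,0,0,0,0.005,0],[0,0,0,0,0,0,0]],
])

```text
clock: 8.53
position: [0.4557, -0.081, 0.0538]
ee_rot: [0.967, 0.255, 0.0, 0.0]
ft_force: [-1.2, -0.4, 1.5]
grip_width: 0.346
grasp_force: 70.5
```

Emit:
send_rows([
  [[0,0,0,0,0,0.004,0],[0,0,0,0,0,0,0]],
])

```text
clock: 8.7
position: [0.4557, -0.081, 0.0538]
ee_rot: [0.967, 0.255, 0.0, 0.0]
ft_force: [-7.1, 0.8, 15.1]
grip_width: 0.343
grasp_force: 72.0
```

Contact force with z 12 mm above the pick height means the flange is seated on the slab. Releasing and rising.

Emit:
send_rows([
  [[0,0,0,0,0,-0.003,0.5],[0,0,0,0,0,0,0.6],[0,0,0,0,0,0,0.8],[0,0,0,0,0,0,1],[0,0,0,0,0,0,1],[0,0,0,0,0,-0.05,1],[0,0,0,0,0,-0.08,1],[0,0,0,0,0,-0.1,1],[0,0,0,0,0,-0.1,1],[0,0,0,0,0,-0.1,1],[0,0,0,0,0,-0.1,1],[0,0,0,0,0,0,1]],
])

```text
clock: 9.7
position: [0.4573, -0.0811, 0.1636]
ee_rot: [0.967, 0.255, 0.003, 0.001]
ft_force: [0.3, 0.5, 1.2]
grip_width: 1.002
grasp_force: 0.0
```

Run:
```python
from h import *
go(.4337,.0791,.16,10)
K,T=wcal();im=optics.camera("wrist")
big=cv2.resize(im[:,:,::-1],(800,600),interpolation=cv2.INTER_CUBIC)
cv2.imwrite("pics/w3.png",big);s=800/512
print(np.array(proj(K,T,(.4545,-.08,.072)))*s, np.array(proj(K,T,(.4337,.0791,.05)))*s)
```

```text
heading -60.41 turn total z -0.8193 rows>= 11 | shift after turn [0.8094 0.0228 0.0219] rows>= 5 tilt [ 0.0061 -0.0011 -1.    ]
[399.02232684 323.96115902] [119.48526781 203.5420413 ]
```

View pics/w3.png

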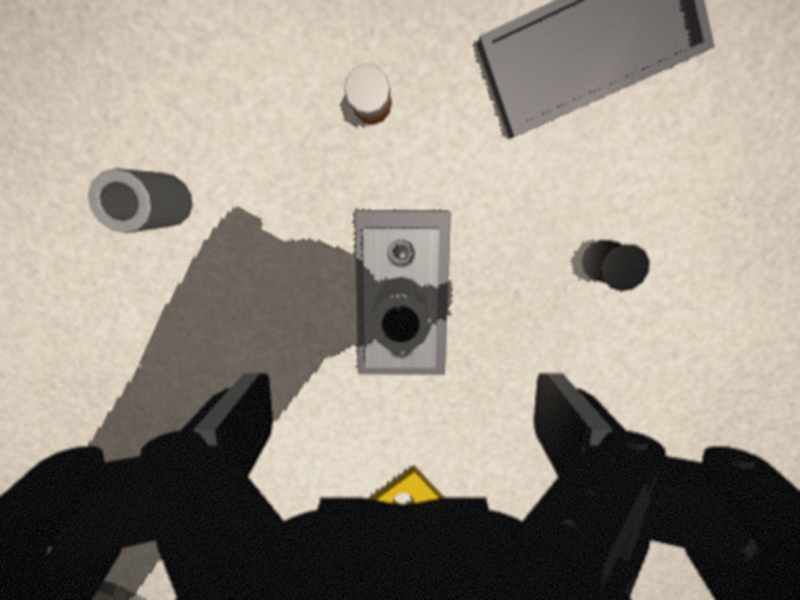

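The flange is flat with the stud showing centred in its hole at (401,252). The bushing's bore is at (122,202), about 2 mm from my estimate, so I'll aim for (0.4345, 0.0778).

Emit:
send_rows([
  [[0,0,-0.0745,0,0,0,1],[0,0,-0.0745,0,0,0,1],[0,0,-0.0745,0,0,0,1],[0,0,-0.0745,0,0,0,1],[0,0,-0.0745,0,0,0,1],[0,0,-0.0745,0,0,0,1],[0,0,-0.0745,0,0,0,1],[0,0,-0.0745,0,0,0,1],[0,0,-0.0745,0,0,0,1],[0,0,-0.0745,0,0,0,1],[0,0,-0.0745,0,0,0,1],[0,0,0,0.13,0.004,0,1],[0,0,0,0.14,0.004,0,1],[0,0,0,0.14,0.004,0,1],[0,0,0,0.14,0.004,0,1],[0,0,0,0.14,0.005,0,1],[0,0,0,0.11,0.005,0,1],[0,0,0,0,0,0,1],[0,0,0,0,0,0,1]],
])

```text
clock: 11.33
position: [0.4321, 0.0783, 0.1588]
ee_rot: [0.642, 0.767, -0.0, -0.0]
ft_force: [1.1, 0.1, -0.4]
grip_width: 1.001
grasp_force: 0.0
```

Run:
```python
from h import *
go(.4345,.0778,.032,10)
K,T=wcal();im=optics.camera("wrist")
g=cv2.convertScaleAbs(im[:,:,::-1],alpha=1.3)
big=cv2.resize(g[80:320,100:420],(800,600),interpolation=cv2.INTER_CUBIC)
cv2.imwrite("pics/w4.png",big)
u=np.array(proj(K,T,(.4345,.0778,.05)));print((u-[100,80])*2.5)
go(.4345,.0778,.032,10)
```

```text
heading 10.16 turn total z 0.0018 rows>= 1 | shift after turn [-0.0043  0.0117  0.6339] rows>= 4 tilt [-6.e-04 -2.e-04 -1.e+00]
[403.03861831 303.0576282 ]
heading 10.05 turn total z 0.0005 rows>= 1 | shift after turn [0.0017 0.0117 0.6336] rows>= 4 tilt [-7.e-04 -5.e-04 -1.e+00]
```

View pics/w4.png

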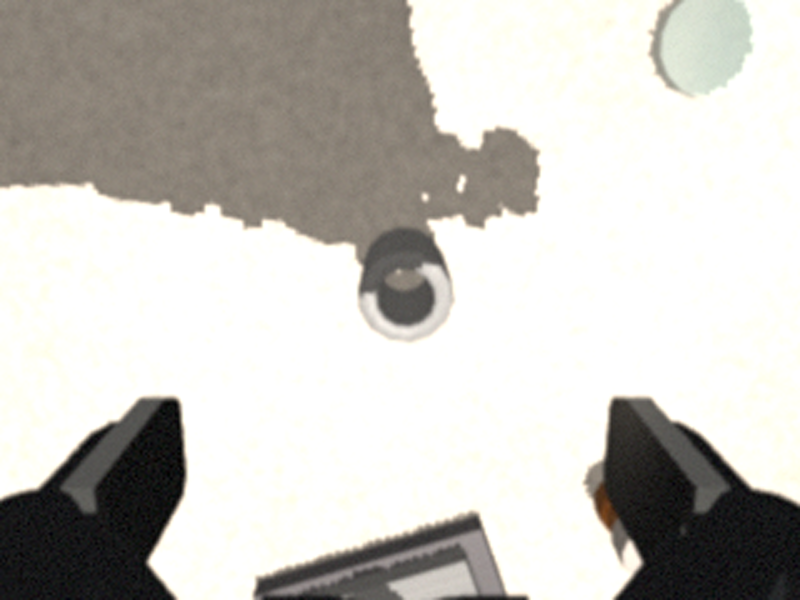

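The bore is at (405,295) in the crop, about 3 mm ahead of the prediction along tool x. I'll correct for that, descend and grip. The vial is about 0.1 m away from the right finger both along and across.

Emit:
send_rows([
  [[0,0,0,0.011,0.013,0.05,1],[0,0,0,0,0,0.1,1],[0,0,0,0,0,0.1,1],[0,0,0,0,0,0.1,1],[0,0,0,0,0,0.1,1],[0,0,0,0,0,0.1,1],[0,0,0,0,0,0.08,1],[0,0,0,0,0,0,1],[0,0,0,0,0,0,0],[0,0,0,0,0,0,0],[0,0,0,0,0,0,0],[0,0,0,0,0,0,0],[0,0,0,0,0,0,0],[0,0,0,0,0,0,0],[0,0,0,0,0,0,0],[0,0,0,0,0,0,0],[0,0,0,0,0,0,0]],
])

```text
clock: 12.8
position: [0.4356, 0.0801, 0.0343]
ee_rot: [0.643, 0.766, 0.001, 0.001]
ft_force: [-1.2, -0.3, 7.6]
grip_width: 0.384
grasp_force: 68.8
```

```bash
python3 -c "
from h import *
go(.4201,-.2875,.13)
go(.4201,-.2875,.13,15)"
```

```text
heading 10.0 turn total z -0.0 rows>= 0 | shift after turn [-1.7968 -0.3945 -0.4784] rows>= 10 tilt [ 2.e-03 -2.e-04 -1.e+00]
heading 10.0 turn total z -0.0582 rows>= 1 | shift after turn [-1.7554 -0.5497 -0.4787] rows>= 10 tilt [ 2.e-03 -2.e-04 -1.e+00]
```

Emit:
send_rows([
  [[0,0,0,0,0,-0.05,0],[0,0,0,0,0,-0.08,0],[0,0,0,0,0,-0.12,0],[0,0,0,0,0,-0.12,0],[0,0,0,0,0,-0.11,0],[0,0,0,-0.08,-0.02,0,0],[0,0,0,-0.12,-0.03,0,0],[0,0,0,-0.14,-0.03,0,0],[0,0,0,-0.14,-0.03,0,0],[0,0,0,-0.14,-0.03,0,0],[0,0,0,-0.14,-0.03,0,0],[0,0,0,-0.14,-0.03,0,0],[0,0,0,-0.14,-0.03,0,0],[0,0,0,-0.14,-0.03,0,0],[0,0,0,-0.14,-0.03,0,0],[0,0,0,-0.14,-0.03,0,0],[0,0,0,-0.14,-0.03,0,0],[0,0,0,-0.12,-0.03,0,0],[0,0,0,-0.08,-0.02,0,0],[0,0,0,0,0,0,0]],
])

```text
clock: 14.47
position: [0.4175, -0.292, 0.1298]
ee_rot: [0.644, 0.765, -0.0, 0.001]
ft_force: [-1.0, 0.3, -2.4]
grip_width: 0.383
grasp_force: 69.8
```

Run:
```python
from h import *
go(.4201,-.2875,.041)
K,T=wcal();im=optics.camera("wrist")
cv2.imwrite("pics/w5.png",cv2.resize(im[:,:,::-1],(800,600),interpolation=cv2.INTER_CUBIC))
u=np.array(proj(K,T,(.4201,-.2875,.014)));print(u*800/512)
go(.4201,-.2875,.041)
```

```text
heading 9.75 turn total z -0.0 rows>= 0 | shift after turn [0.0206 0.0168 0.4441] rows>= 3 tilt [ 4.0e-04 -1.2e-03 -1.0e+00]
[409.81850078 302.55637557]
heading 9.85 turn total z -0.0 rows>= 0 | shift after turn [0.0095 0.0123 0.4432] rows>= 3 tilt [ 3.e-04 -1.e-04 -1.e+00]
```

View pics/w5.png

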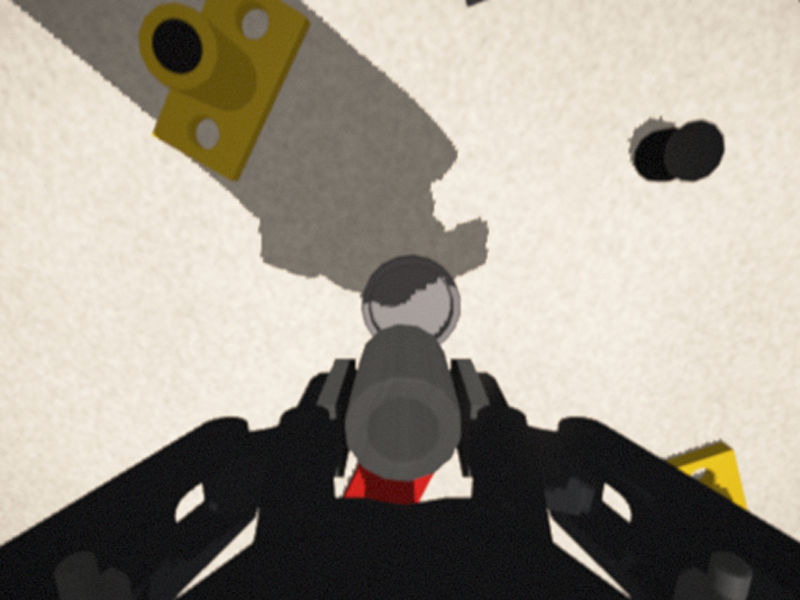

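The nest ring is centred near (411,304), against a prediction of (410,303). I'll make the fine shift and lower.

Emit:
send_rows([
  [[0,0,0,0.012,0.013,0,0],[0,0,0,0,0,0.05,0],[0,0,0,0,0,0.08,0],[0,0,0,0,0,0.08,0],[0,0,0,0,0,0.08,0],[0,0,0,0,0,0.06,0],[0,0,0,0,0,0.04,0],[0,0,0,0,0,0.03,0],[0,0,0,0,0,0.01,0],[0,0,0,0,0,0,0]],
])

```text
clock: 15.35
position: [0.4207, -0.2849, 0.0428]
ee_rot: [0.642, 0.766, 0.0, -0.0]
ft_force: [-0.5, -0.2, -1.2]
grip_width: 0.379
grasp_force: 70.0
```

Emit:
send_rows([
  [[0,0,0,0,0,0.005,0],[0,0,0,0,0,0.004,0],[0,0,0,0,0,0,0]],
])

```text
clock: 15.6
position: [0.4209, -0.2856, 0.0415]
ee_rot: [0.643, 0.766, 0.0, 0.0]
ft_force: [-0.5, -0.0, -3.1]
grip_width: 0.381
grasp_force: 70.0
```

Emit:
send_rows([
  [[0,0,0,0,0,0.004,0],[0,0,0,0,0,0,0]],
])

```text
clock: 15.77
position: [0.4208, -0.2856, 0.0406]
ee_rot: [0.643, 0.766, 0.0, 0.0]
ft_force: [0.1, 0.2, -1.6]
grip_width: 0.384
grasp_force: 70.0
```

Emit:
send_rows([
  [[0,0,0,0,0,0.004,0],[0,0,0,0,0,0,0]],
])

```text
clock: 15.93
position: [0.4209, -0.2856, 0.0404]
ee_rot: [0.643, 0.766, -0.0, 0.0]
ft_force: [-3.2, 1.2, 5.6]
grip_width: 0.38
grasp_force: 70.9
```

Contact, and 6 mm above the pick height, so it's on the nest floor. Releasing and rising.

Emit:
send_rows([
  [[0,0,0,0,0,-0.002,0.5],[0,0,0,0,0,0,0.6],[0,0,0,0,0,0,0.8],[0,0,0,0,0,0,1],[0,0,0,0,0,0,1],[0,0,0,0,0,-0.05,1],[0,0,0,0,0,-0.1,1],[0,0,0,0,0,-0.15,1],[0,0,0,0,0,-0.15,1],[0,0,0,0,0,-0.15,1],[0,0,0,0,0,0,1],[0,0,0,0,0,0,1]],
])

```text
clock: 16.93
position: [0.4217, -0.2861, 0.1625]
ee_rot: [0.643, 0.766, 0.0, 0.002]
ft_force: [0.3, 0.0, 0.9]
grip_width: 0.999
grasp_force: 0.0
```

Run:
```python
from h import *
K,T=wcal();im=optics.camera("wrist")
cv2.imwrite("pics/w6.png",cv2.resize(im[:,:,::-1],(800,600),interpolation=cv2.INTER_CUBIC)[150:450,200:600])
go(.4417,.2603,.16,10)
go(.4417,.2603,.16,78.6)
```

```text
heading 10.01 turn total z 0.0001 rows>= 1 | shift after turn [2.670e+00 5.765e-01 2.400e-03] rows>= 14 tilt [ 1.2e-03 -8.0e-04 -1.0e+00]
heading 10.01 turn total z -0.7981 rows>= 10 | shift after turn [0.4375 2.6963 0.0067] rows>= 14 tilt [ 1.2e-03 -8.0e-04 -1.0e+00]
```

View pics/w6.png

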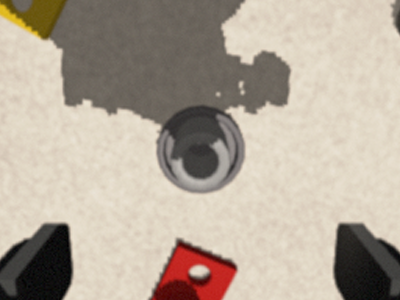

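The bushing stands in its nest with its bore at crop (200,162). Moving on to the manifold.

Emit:
send_rows([
  [[0,0,0,0.1,0.02,0,1],[0,0,0,0.15,0.03,0,1],[0,0,0,0.15,0.03,0,1],[0,0,0,0.15,0.03,0,1],[0,0,0,0.15,0.03,0,1],[0,0,0,0.15,0.03,0,1],[0,0,0,0.15,0.03,0,1],[0,0,0,0.15,0.03,0,1],[0,0,0,0.15,0.03,0,1],[0,0,0,0.15,0.03,0,1],[0,0,0,0.15,0.04,0,1],[0,0,0,0.15,0.04,0,1],[0,0,0,0.15,0.04,0,1],[0,0,0,0.15,0.04,0,1],[0,0,0,0.15,0.03,0,1],[0,0,0,0.15,0.03,0,1],[0,0,0,0.15,0.03,0,1],[0,0,0,0.12,0.03,0,1],[0,0,0,0.05,0.01,0,1]],
])

```text
clock: 18.57
position: [0.4408, 0.2638, 0.1591]
ee_rot: [0.641, 0.767, -0.0, -0.001]
ft_force: [-0.7, -0.0, -0.4]
grip_width: 0.999
grasp_force: 0.0
```

Emit:
send_rows([
  [[0,0,-0.073,0,0,0,1],[0,0,-0.073,0,0,0,1],[0,0,-0.073,0,0,0,1],[0,0,-0.073,0,0,0,1],[0,0,-0.073,0,0,0,1],[0,0,-0.073,0,0,0,1],[0,0,-0.073,0,0,0,1],[0,0,-0.073,0,0,0,1],[0,0,-0.073,0,0,0,1],[0,0,-0.073,0,0,0,1],[0,0,-0.068,0,0,0,1],[0,0,0,0,0,0,1],[0,0,0,0,0,0,1]],
])

```text
clock: 19.65
position: [0.4419, 0.2597, 0.1594]
ee_rot: [0.101, 0.995, -0.0, -0.001]
ft_force: [-0.3, 1.1, -0.4]
grip_width: 1.001
grasp_force: 0.0
```

Run:
```python
from h import *
go(.4417,.2603,.03,78.6)
K,T=wcal();im=optics.camera("wrist")
cv2.imwrite("pics/w7.png",cv2.resize(im[:,:,::-1],(800,600),interpolation=cv2.INTER_CUBIC))
a=np.radians(168.6)
for d in(-.048,0,.048):
  u=np.array(proj(K,T,(.4417+d*np.cos(a),.2603+d*np.sin(a),.044)));print(u*800/512)
go(.4417,.2603,.03,78.6)
```

```text
heading 78.38 turn total z -0.0026 rows>= 1 | shift after turn [0.0007 0.0032 0.6469] rows>= 4 tilt [-1.3e-03 -7.0e-04 -1.0e+00]
[403.40730249 387.23086426]
[403.08035418 310.02021216]
[402.71941759 224.78304165]
heading 78.36 turn total z -0.0028 rows>= 1 | shift after turn [0.001  0.0022 0.6477] rows>= 4 tilt [-1.e-03 -6.e-04 -1.e+00]
```

View pics/w7.png

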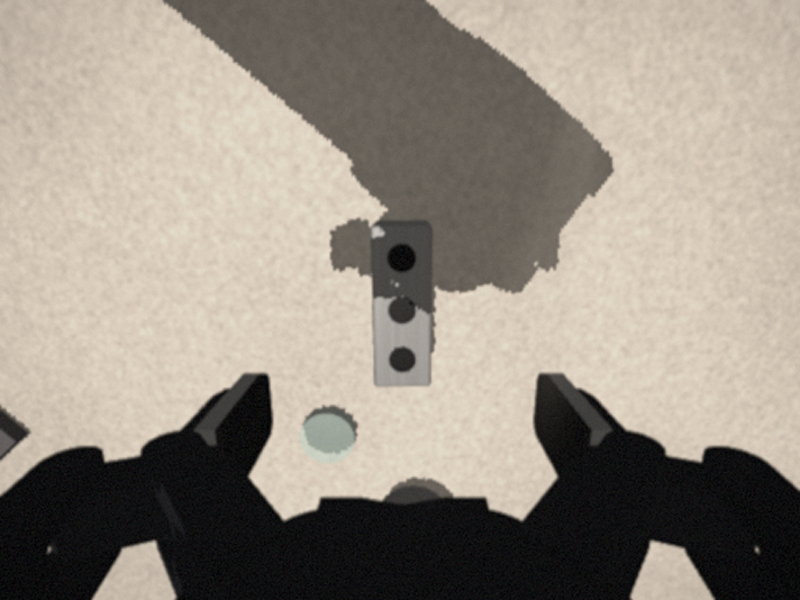

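The manifold is well aligned, with its middle port at (402,310) against a prediction of (403,310). Descending and gripping.

Emit:
send_rows([
  [[0,0,-0.002,0,0.002,0.06,1],[0,0,0,0,0,0.1,1],[0,0,0,0,0,0.1,1],[0,0,0,0,0,0.1,1],[0,0,0,0,0,0.1,1],[0,0,0,0,0,0.1,1],[0,0,0,0,0,0.08,1],[0,0,0,0,0,0,1],[0,0,0,0,0,0,0],[0,0,0,0,0,0,0],[0,0,0,0,0,0,0],[0,0,0,0,0,0,0],[0,0,0,0,0,0,0],[0,0,0,0,0,0,0],[0,0,0,0,0,0,0],[0,0,0,0,0,0,0],[0,0,0,0,0,0,0]],
])

```text
clock: 21.12
position: [0.443, 0.261, 0.0332]
ee_rot: [0.098, 0.995, 0.0, 0.001]
ft_force: [-1.3, -2.0, 7.7]
grip_width: 0.386
grasp_force: 70.9
```

```bash
python3 -c "
from h import *
go(.6362,-.1033,.13)
go(.6362,-.1033,.13,52.9)"
```

```text
heading 78.74 turn total z -0.0 rows>= 0 | shift after turn [-1.3041 -1.5976 -0.4824] rows>= 11 tilt [ 1.8e-03  1.0e-04 -1.0e+00]
heading 78.74 turn total z 0.3006 rows>= 4 | shift after turn [-1.8702 -0.8698 -0.4811] rows>= 11 tilt [ 1.8e-03  1.0e-04 -1.0e+00]
```

Emit:
send_rows([
  [[0,0,0,0,0,-0.05,0],[0,0,0,0,0,-0.08,0],[0,0,0,0,0,-0.12,0],[0,0,0,0,0,-0.12,0],[0,0,0,0,0,-0.11,0],[0,0,0.075,0,0,0,0],[0,0,0.075,0,0,0,0],[0,0,0.075,0,0,0,0],[0,0,0.075,0,0,0,0],[0,0,0,0,0,0,0]],
])

```text
clock: 21.95
position: [0.442, 0.2609, 0.1286]
ee_rot: [0.32, 0.947, -0.0, 0.0]
ft_force: [-0.4, 0.3, -2.5]
grip_width: 0.381
grasp_force: 70.1
```

Emit:
send_rows([
  [[0,0,0,-0.05,-0.02,0,0],[0,0,0,-0.1,-0.05,0,0],[0,0,0,-0.13,-0.06,0,0],[0,0,0,-0.13,-0.06,0,0],[0,0,0,-0.13,-0.06,0,0],[0,0,0,-0.13,-0.06,0,0],[0,0,0,-0.13,-0.06,0,0],[0,0,0,-0.13,-0.06,0,0],[0,0,0,-0.13,-0.06,0,0],[0,0,0,-0.13,-0.06,0,0],[0,0,0,-0.13,-0.06,0,0],[0,0,0,-0.13,-0.06,0,0],[0,0,0,-0.13,-0.06,0,0],[0,0,0,-0.13,-0.06,0,0],[0,0,0,-0.1,-0.05,0,0],[0,0,0,-0.06,-0.03,0,0],[0,0,0,0,0,0,0],[0,0,0,0,0,0,0]],
])

```text
clock: 23.45
position: [0.6357, -0.1037, 0.1278]
ee_rot: [0.317, 0.948, 0.0, -0.0]
ft_force: [-0.5, 0.5, -2.5]
grip_width: 0.384
grasp_force: 70.1
```

Run:
```python
from h import *
go(.6362,-.1033,.04,52.9)
K,T=wcal();im=optics.camera("wrist")
cv2.imwrite("pics/w8.png",cv2.resize(im[:,:,::-1],(800,600),interpolation=cv2.INTER_CUBIC))
a=np.radians(142.9);X=np.array([np.cos(a),np.sin(a),0]);Y=np.array([-X[1],X[0],0]);c=np.array([.6362,-.1033,.014])
for i,j in((.06,.029),(.06,-.029),(-.06,.029),(-.06,-.029)):
  print(np.array(proj(K,T,c+i*X+j*Y))*800/512)
go(.6362,-.1033,.04,52.9)
```

```text
heading 53.04 turn total z 0.0016 rows>= 1 | shift after turn [-0.0012  0.0027  0.439 ] rows>= 3 tilt [-7.e-04  6.e-04 -1.e+00]
[349.5902071  202.95252778]
[458.4096201  203.15276945]
[355.41959213 407.30756642]
[451.51283795 407.44037772]
heading 53.12 turn total z 0.0025 rows>= 1 | shift after turn [-0.0058 -0.0028  0.4397] rows>= 3 tilt [-6.e-04  1.e-03 -1.e+00]
```

View pics/w8.png

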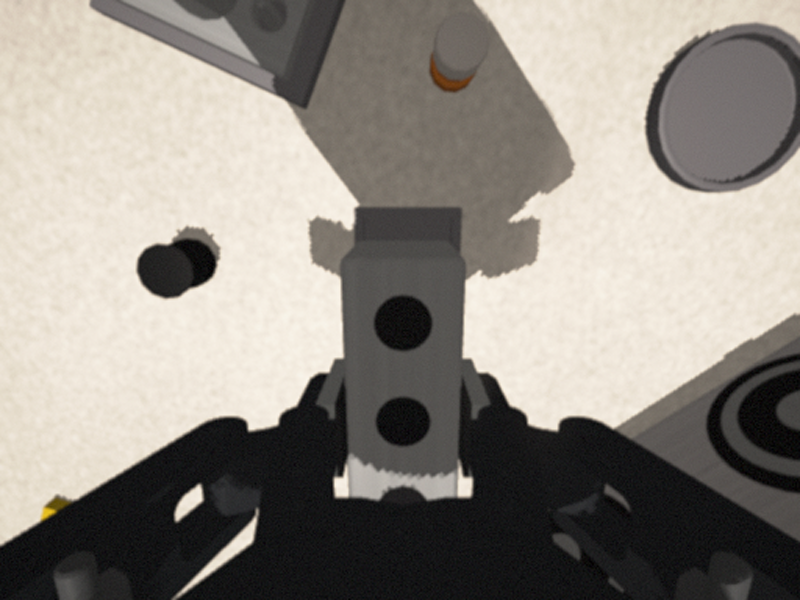

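The nest's far corners are at (357,208) and (462,208), about 2-3 mm off my prediction. I'll shift by about 2 mm in each axis, well inside the 7 mm play, then lower.

Emit:
send_rows([
  [[0,0,0.002,-0.012,0.01,0,0],[0,0,0,0,0,0.05,0],[0,0,0,0,0,0.08,0],[0,0,0,0,0,0.08,0],[0,0,0,0,0,0.08,0],[0,0,0,0,0,0.06,0],[0,0,0,0,0,0.04,0],[0,0,0,0,0,0.03,0],[0,0,0,0,0,0.01,0],[0,0,0,0,0,0,0]],
])

```text
clock: 24.33
position: [0.6392, -0.1029, 0.042]
ee_rot: [0.319, 0.948, -0.0, -0.0]
ft_force: [-0.7, -0.4, -3.7]
grip_width: 0.382
grasp_force: 70.1
```

Emit:
send_rows([
  [[0,0,0,0,0,0.005,0],[0,0,0,0,0,0.004,0],[0,0,0,0,0,0,0]],
])

```text
clock: 24.58
position: [0.6395, -0.1031, 0.0408]
ee_rot: [0.319, 0.948, 0.0, 0.0]
ft_force: [-1.0, 0.1, -3.2]
grip_width: 0.388
grasp_force: 70.1
```

Emit:
send_rows([
  [[0,0,0,0,0,0.005,0],[0,0,0,0,0,0,0]],
])

```text
clock: 24.75
position: [0.6393, -0.1031, 0.0394]
ee_rot: [0.319, 0.948, -0.0, 0.0]
ft_force: [0.1, -0.7, -3.5]
grip_width: 0.388
grasp_force: 70.1
```

Emit:
send_rows([
  [[0,0,0,0,0,0.005,0],[0,0,0,0,0,0,0]],
])

```text
clock: 24.92
position: [0.6393, -0.1031, 0.0384]
ee_rot: [0.319, 0.948, -0.0, 0.0]
ft_force: [-0.2, -0.8, -3.2]
grip_width: 0.381
grasp_force: 70.3
```

Emit:
send_rows([
  [[0,0,0,0,0,0.004,0],[0,0,0,0,0,0,0]],
])

```text
clock: 25.08
position: [0.6393, -0.1031, 0.0383]
ee_rot: [0.319, 0.948, -0.0, 0.0]
ft_force: [-3.2, 1.7, 4.3]
grip_width: 0.389
grasp_force: 71.0
```

It's seated at pick height + 5 mm. Releasing and rising.

Emit:
send_rows([
  [[0,0,0,0,0,-0.002,0.5],[0,0,0,0,0,0,0.6],[0,0,0,0,0,0,0.8],[0,0,0,0,0,0,1],[0,0,0,0,0,0,1],[0,0,0,0,0,-0.05,1],[0,0,0,0,0,-0.1,1],[0,0,0,0,0,-0.15,1],[0,0,0,0,0,-0.15,1],[0,0,0,0,0,-0.15,1],[0,0,0,0,0,0,1],[0,0,0,0,0,0,1]],
])

```text
clock: 26.08
position: [0.6404, -0.103, 0.1608]
ee_rot: [0.319, 0.948, 0.0, 0.002]
ft_force: [-0.2, 0.5, -0.8]
grip_width: 1.002
grasp_force: 0.0
```

Run:
```python
from h import *
K,T=wcal();im=optics.camera("wrist")
cv2.imwrite("pics/w9.png",cv2.resize(im[:,:,::-1],(800,600),interpolation=cv2.INTER_CUBIC)[150:450,200:600])
go(.6155,.2308,.16)
```

```text
heading 52.81 turn total z -0.0 rows>= 0 | shift after turn [ 1.1043  1.2577 -0.007 ] rows>= 9 tilt [ 1.3e-03 -5.0e-04 -1.0e+00]
```

View pics/w9.png

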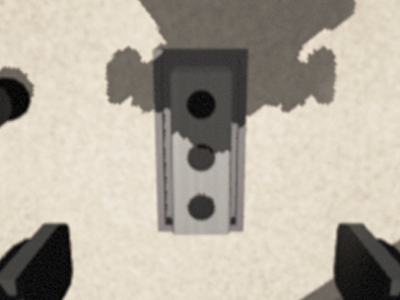

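The manifold sits centred in its nest. Now the piston.

Emit:
send_rows([
  [[0,0,0,0.05,0.06,0,1],[0,0,0,0.09,0.1,0,1],[0,0,0,0.09,0.1,0,1],[0,0,0,0.09,0.1,0,1],[0,0,0,0.09,0.1,0,1],[0,0,0,0.09,0.1,0,1],[0,0,0,0.09,0.1,0,1],[0,0,0,0.09,0.1,0,1],[0,0,0,0.09,0.1,0,1],[0,0,0,0.09,0.1,0,1],[0,0,0,0.09,0.1,0,1],[0,0,0,0.09,0.1,0,1],[0,0,0,0.064,0.098,0,1],[0,0,0,0,0,0,1],[0,0,0,0,0,0,1]],
])

```text
clock: 27.38
position: [0.6142, 0.2324, 0.1564]
ee_rot: [0.317, 0.948, -0.0, -0.001]
ft_force: [0.1, -1.0, 0.5]
grip_width: 0.999
grasp_force: 0.0
```

Run:
```python
from h import *
go(.6155,.2308,.03)
K,T=wcal();im=optics.camera("wrist")
cv2.imwrite("pics/w10.png",cv2.resize(im[:,:,::-1],(800,600),interpolation=cv2.INTER_CUBIC))
print(np.array(proj(K,T,(.6155,.2308,.045)))*800/512)
go(.6155,.2308,.03)
```

```text
heading 52.99 turn total z -0.0 rows>= 0 | shift after turn [-0.0111 -0.0013  0.6322] rows>= 4 tilt [-2.4e-03 -1.0e-04 -1.0e+00]
[402.27942895 315.9851427 ]
heading 52.85 turn total z -0.0 rows>= 0 | shift after turn [-0.0026  0.0043  0.6329] rows>= 4 tilt [-0.0019 -0.001  -1.    ]
```

View pics/w10.png

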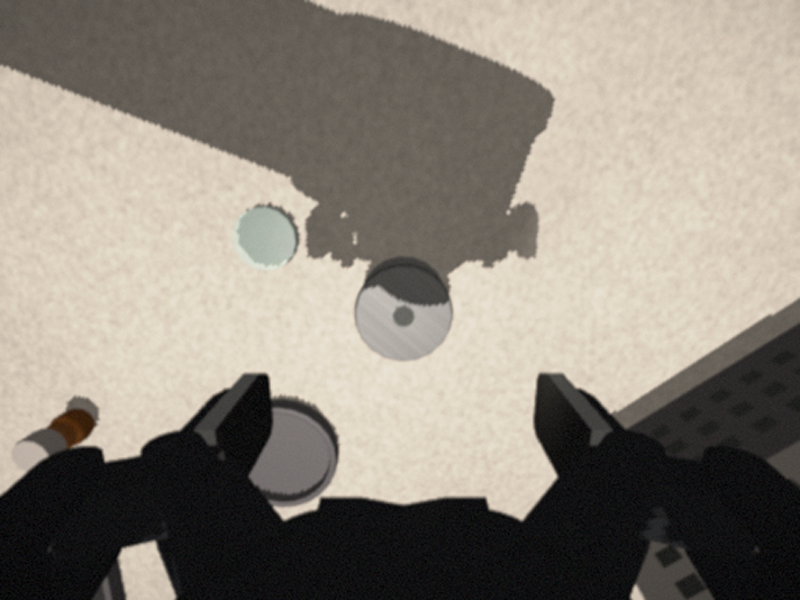

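The piston's centre mark is at (403,316), right on the prediction. Descending and gripping.

Emit:
send_rows([
  [[0,0,0,-0.006,0.002,0.05,1],[0,0,0,0,0,0.1,1],[0,0,0,0,0,0.1,1],[0,0,0,0,0,0.1,1],[0,0,0,0,0,0.1,1],[0,0,0,0,0,0.1,1],[0,0,0,0,0,0.08,1],[0,0,0,0,0,0,1],[0,0,0,0,0,0,0],[0,0,0,0,0,0,0],[0,0,0,0,0,0,0],[0,0,0,0,0,0,0],[0,0,0,0,0,0,0],[0,0,0,0,0,0,0],[0,0,0,0,0,0,0]],
])

```text
clock: 28.68
position: [0.6177, 0.2306, 0.0337]
ee_rot: [0.319, 0.948, 0.001, 0.001]
ft_force: [-0.9, -1.5, 6.4]
grip_width: 0.631
grasp_force: 74.8
```

```bash
python3 -c "
from h import *
go(.651,.0935,.13)"
```

```text
heading 52.79 turn total z -0.0 rows>= 0 | shift after turn [-0.548  -0.4443 -0.4814] rows>= 5 tilt [ 2.8e-03  5.0e-04 -1.0e+00]
```

Emit:
send_rows([
  [[0,0,0,0,0,-0.05,0],[0,0,0,0,0,-0.08,0],[0,0,0,0,0,-0.12,0],[0,0,0,0,0,-0.12,0],[0,0,0,0,0,-0.11,0],[0,0,0,-0.04,-0.04,0,0],[0,0,0,-0.08,-0.06,0,0],[0,0,0,-0.1,-0.08,0,0],[0,0,0,-0.1,-0.08,0,0],[0,0,0,-0.1,-0.08,0,0],[0,0,0,-0.08,-0.06,0,0],[0,0,0,-0.05,-0.04,0,0],[0,0,0,0,0,0,0],[0,0,0,0,0,0,0]],
])

```text
clock: 29.85
position: [0.6507, 0.0934, 0.1275]
ee_rot: [0.319, 0.948, -0.0, -0.0]
ft_force: [0.3, 0.3, -3.1]
grip_width: 0.633
grasp_force: 74.4
```

Run:
```python
from h import *
go(.651,.0935,.042)
K,T=wcal();im=optics.camera("wrist")
cv2.imwrite("pics/w11.png",cv2.resize(im[:,:,::-1],(800,600),interpolation=cv2.INTER_CUBIC))
for h in(0,.04*1j,-.04*1j,.04):
  a=np.radians(52.8);d=h*np.exp(1j*(a+np.pi/2))
  print(np.array(proj(K,T,(.651+d.real,.0935+d.imag,.014)))*800/512)
go(.651,.0935,.042)
```

```text
heading 52.75 turn total z -0.0 rows>= 0 | shift after turn [-0.0011  0.0014  0.4275] rows>= 3 tilt [-7.e-04  1.e-04 -1.e+00]
[403.28126587 311.64906835]
[332.81240053 311.74737564]
[473.75627715 311.55075249]
[403.21074893 240.79196442]
heading 52.86 turn total z -0.0 rows>= 0 | shift after turn [-0.0069 -0.0041  0.4282] rows>= 3 tilt [-7.e-04  8.e-04 -1.e+00]
```

View pics/w11.png

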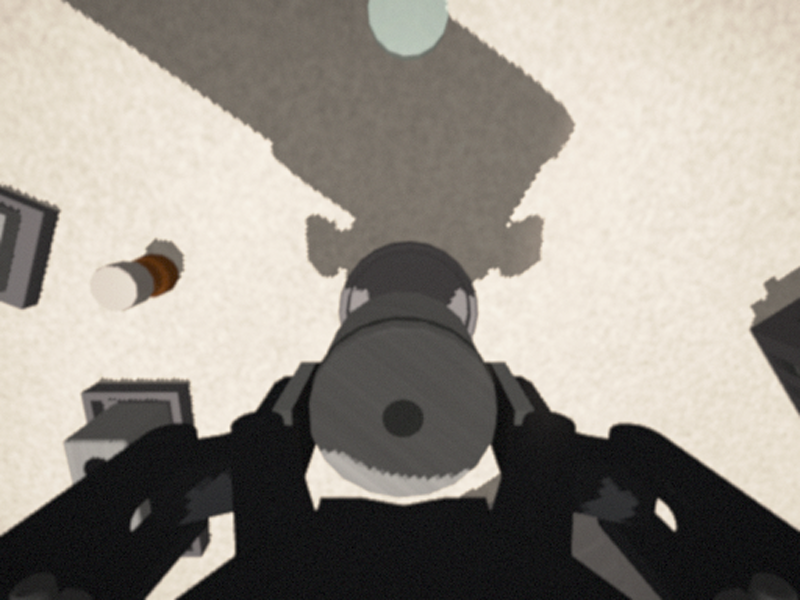

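The nest's edges are at columns 339 and 478 (centre 408, top 242), so I'll shift about 2 mm in tool +y and lower.

Emit:
send_rows([
  [[0,0,0,-0.003,0.011,0,0],[0,0,0,0,0,0.05,0],[0,0,0,0,0,0.08,0],[0,0,0,0,0,0.08,0],[0,0,0,0,0,0.08,0],[0,0,0,0,0,0.06,0],[0,0,0,0,0,0.04,0],[0,0,0,0,0,0.02,0],[0,0,0,0,0,0.01,0],[0,0,0,0,0,0,0]],
])

```text
clock: 30.73
position: [0.653, 0.0955, 0.044]
ee_rot: [0.319, 0.948, 0.0, 0.0]
ft_force: [-0.2, -0.4, -2.3]
grip_width: 0.63
grasp_force: 74.3
```

Emit:
send_rows([
  [[0,0,0,0,0,0.005,0],[0,0,0,0,0,0,0]],
])

```text
clock: 30.9
position: [0.6533, 0.0954, 0.0436]
ee_rot: [0.319, 0.948, 0.0, 0.001]
ft_force: [-0.3, 0.7, -2.4]
grip_width: 0.63
grasp_force: 74.3
```

Emit:
send_rows([
  [[0,0,0,0,0,0.004,0],[0,0,0,0,0,0,0]],
])

```text
clock: 31.07
position: [0.653, 0.0952, 0.0424]
ee_rot: [0.319, 0.948, 0.0, 0.0]
ft_force: [-0.2, 1.2, -2.7]
grip_width: 0.63
grasp_force: 74.3
```

Emit:
send_rows([
  [[0,0,0,0,0,0.004,0],[0,0,0,0,0,0.004,0],[0,0,0,0,0,0,0]],
])

```text
clock: 31.32
position: [0.6528, 0.0952, 0.0404]
ee_rot: [0.319, 0.948, -0.0, -0.0]
ft_force: [0.8, -0.7, -2.6]
grip_width: 0.636
grasp_force: 74.3
```

Emit:
send_rows([
  [[0,0,0,0,0,0.004,0],[0,0,0,0,0,0,0]],
])

```text
clock: 31.48
position: [0.6529, 0.0952, 0.0398]
ee_rot: [0.319, 0.948, -0.0, 0.0]
ft_force: [-0.9, -0.5, -1.8]
grip_width: 0.635
grasp_force: 74.4
```

Emit:
send_rows([
  [[0,0,0,0,0,0.004,0],[0,0,0,0,0,0,0]],
])

```text
clock: 31.65
position: [0.6529, 0.0953, 0.0398]
ee_rot: [0.319, 0.948, -0.0, 0.0]
ft_force: [-3.1, -1.6, 5.1]
grip_width: 0.631
grasp_force: 75.2
```

It's seated at pick height + 6 mm. I'll release, rise and back off to the right so the top camera has a clear view.

Emit:
send_rows([
  [[0,0,0,0,0,-0.002,0.75],[0,0,0,0,0,0,0.85],[0,0,0,0,0,0,1],[0,0,0,0,0,0,1],[0,0,0,0,0,0,1],[0,0,0,0,0,-0.05,1],[0,0,0,0,0,-0.1,1],[0,0,0,0,0,-0.15,1],[0,0,0,0,0,-0.15,1],[0,0,0,0,0,-0.15,1],[0,0,0,0,0,0,1],[0,0,0,0,0,0,1]],
])

```text
clock: 32.65
position: [0.6539, 0.0956, 0.1622]
ee_rot: [0.319, 0.948, 0.001, 0.002]
ft_force: [-1.1, 0.3, -1.1]
grip_width: 1.0
grasp_force: 0.0
```

Run:
```python
from h import *
K,T=wcal();im=optics.camera("wrist");w=cv2.resize(im,(400,300),interpolation=cv2.INTER_AREA)
sc=optics.camera("scene");print(get_obs()["clock"],get_obs()["position"],get_obs()["ft_force"])
out=np.zeros((600,800,3),np.uint8)
out[:300,:400]=w;out[300:,:400]=cv2.resize(im,(800,600))[150:450,200:600]
c=sc[130:330,70:390];c=cv2.resize(c,(800,500))
out[:300,400:]=c[0:300,400:];out[300:,400:]=c[190:490,0:400]
cv2.imwrite("pics/w12.png",out[:,:,::-1])
```

```text
32.75 [0.652472   0.09507334 0.15896141] [ 0.39165978  0.41509096 -0.59393438]
```

View pics/w12.png

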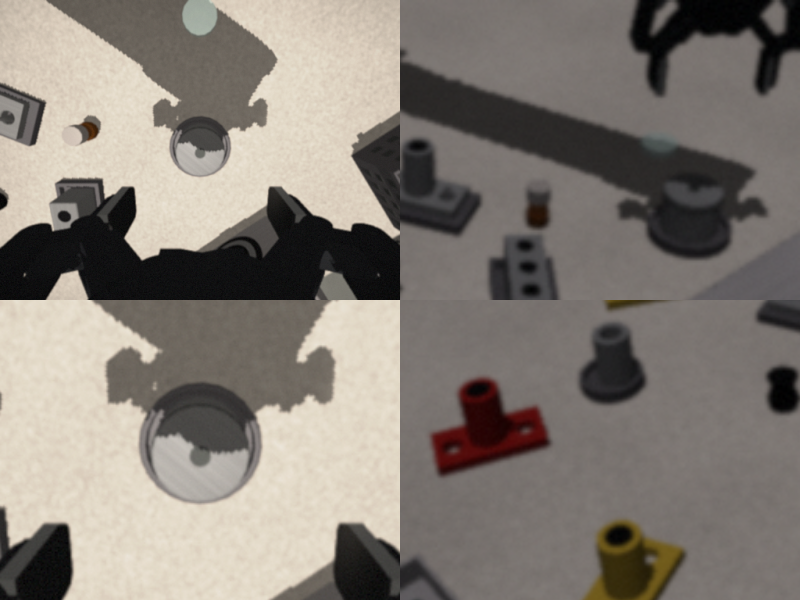

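```bash
python3 -c "
from workcell import job
print(job.hand_in())"
```

```text
the job is handed in; nothing more can be done
None
```

All four parts are seated flat and released in their fixtures, the vial was left where it stood, and the job was handed in at about 33 s with no verdict returned; I viewed 16 pictures, two over the limit of 14.

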